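Load two sensors into the tilted feed rail

TASK

Load both blue sensors into the tilted aluminium feed rail: slide each one in by its foot from the open upper end, under the rail's lips, with its brass plug facing uphill, the first down to the red stop and the second down against the first. Then push the yellow gate fully across the slot behind them, and leave the clamps, screwdriver and bolt bin where they are.

Things in the scene. Friction and masses are not known exactly. Their poses are not given: they have to be found in the camera images.
- sensor_a_center (a point): First blue sensor: its centre, half-way up. Upright, 66 mm tall, about 0.12 kg. Steel foot plate 46 (x) by 30 (y) by 7 mm; on it a blue housing 30 (x) by 15 (y), up to the top: grip it across y, high, with fingertips 20 to 30 mm above the underside (in the rail only what is over 13 mm up stands clear of the lips). z up, +x towards the brass plug, -x towards the black sensing face
- sensor_a_plug (a point): outer end of the brass plug of the first sensor, 23 mm from the centre line along the sensor's +x, 46 mm above its underside
- sensor_b_center (a point): Second blue sensor: its centre, half-way up. Upright, 66 mm tall, about 0.12 kg. Steel foot plate 46 (x) by 30 (y) by 7 mm; on it a blue housing 30 (x) by 15 (y), up to the top: grip it across y, high, with fingertips 20 to 30 mm above the underside (in the rail only what is over 13 mm up stands clear of the lips). z up, +x towards the brass plug, -x towards the black sensing face
- sensor_b_plug (a point): outer end of the brass plug of the second sensor, 23 mm from the centre line along its +x, 46 mm above its underside
- sensor_a: the first sensor; origin at the centre of its underside, axes as at its centre
- sensor_b: the second sensor; origin at the centre of its underside, axes as at its centre
- track: aluminium C-rail fixed on a low grey stand, tilted 20 degrees. Origin: on the channel floor, mid-width, at the face of the red stop at the lower end. +x uphill along the channel, y across it (level), z square to its floor. Channel 34 mm wide; lips over it from x 0 to 112 mm, underside at z 10, top at z 12.5, a 19 mm slot between them; 42 mm wide overall, dark floor
- rail_entry (a point): point on the channel floor, mid-width, at track x 162 mm, in the open part (x 125 to 190) where a sensor's foot can be set down from above, square to the channel, then slid to track -x. Side guides here are 12.5 mm high and flare from 34 mm apart at x 112 to about 50 at x 186. From x 112 to 125 the lips bend up as a lead-in (top at z 18), the slot going on between them
- rail_home1 (a point): on the channel floor at track x 23 mm: under the first sensor's centre when it is home against the stop (sensor centre then at track z 33). Friction may keep a sensor from sliding by itself: push it home
- rail_home2 (a point): on the channel floor at track x 69 mm: under the second sensor's centre when it is home against the first
- gate (a joint): yellow sliding gate, 0 = fully drawn back, 0.056 m = fully across the slot; slides along the track's +y, starts near 0, stays where it is left, about 1.5 N to move. Bar 8 mm by 8 mm at track x 98 to 106, z 13.5 to 21.5; its tip stands at track y -42 mm at 0 and +14 mm at 0.056
- gate_knob (a point): centre of the gate's upright yellow knob, 12 mm (track x) by 14 mm (track y), from 16 mm below to 16 mm above this point along the track's z; at track x 102, y -90 mm plus the gate's value, z 37.5. Pinch it from above or push its outer (-y) side
- clamp_a: bystander: galvanised fork clamp, 100 mm tall, 80 mm wide fork; origin under its base
- clamp_b: bystander: a second fork clamp
- screwdriver: bystander: red-handled screwdriver lying on the bench
- bolt_bin: bystander: red bolt bin 120 by 160 by 50 mm; origin under its centre
Not all that is in view belongs to the job. What is shaped like the sensor_a but orange is not meant.

How it is judged:
On the way, in this order (a step that is already met when the one before it is completed fails the run):
1. one sensor is at the red stop under the lips, plug uphill (((x of sensor_a_center in the frame of track between 0.017 and 0.029 m and y of sensor_a_center in the frame of track between -0.004 and 0.004 m and z of sensor_a_center in the frame of track between 0.028 and 0.039 m and x of sensor_a_plug in the frame of track above 0.035 m and angle between the z axis of sensor_a_center and the z axis of track, either way round below 0.12 rad) or (x of sensor_b_center in the frame of track between 0.017 and 0.029 m and y of sensor_b_center in the frame of track between -0.004 and 0.004 m and z of sensor_b_center in the frame of track between 0.028 and 0.039 m and x of sensor_b_plug in the frame of track above 0.035 m and angle between the z axis of sensor_b_center and the z axis of track, either way round below 0.12 rad))), for 0.2 s.
2. both sensors are home in the rail, plugs uphill ((((x of sensor_a_center in the frame of track between 0.017 and 0.029 m and y of sensor_a_center in the frame of track between -0.004 and 0.004 m and z of sensor_a_center in the frame of track between 0.028 and 0.039 m and x of sensor_a_plug in the frame of track above 0.035 m and angle between the z axis of sensor_a_center and the z axis of track, either way round below 0.12 rad) and (x of sensor_b_center in the frame of track between 0.063 and 0.075 m and y of sensor_b_center in the frame of track between -0.004 and 0.004 m and z of sensor_b_center in the frame of track between 0.028 and 0.039 m and x of sensor_b_plug in the frame of track above 0.081 m and angle between the z axis of sensor_b_center and the z axis of track, either way round below 0.12 rad)) or ((x of sensor_b_center in the frame of track between 0.017 and 0.029 m and y of sensor_b_center in the frame of track between -0.004 and 0.004 m and z of sensor_b_center in the frame of track between 0.028 and 0.039 m and x of sensor_b_plug in the frame of track above 0.035 m and angle between the z axis of sensor_b_center and the z axis of track, either way round below 0.12 rad) and (x of sensor_a_center in the frame of track between 0.063 and 0.075 m and y of sensor_a_center in the frame of track between -0.004 and 0.004 m and z of sensor_a_center in the frame of track between 0.028 and 0.039 m and x of sensor_a_plug in the frame of track above 0.081 m and angle between the z axis of sensor_a_center and the z axis of track, either way round below 0.12 rad)))), for 0.2 s.
3. the gate is across the slot (value of joint gate above 0.05 m), for 0.2 s.
At the end, for the whole second after the job is handed in: One sensor at the stop, the other against it (each within 6 mm along the rail, 4 mm of mid-width, 6 mm in height, 0.12 rad of square to the floor), both under the lips with plugs uphill, at rest; gate past 50 of its 56 mm ((((x of sensor_a_center in the frame of track between 0.017 and 0.029 m and y of sensor_a_center in the frame of track between -0.004 and 0.004 m and z of sensor_a_center in the frame of track between 0.028 and 0.039 m and x of sensor_a_plug in the frame of track above 0.035 m and angle between the z axis of sensor_a_center and the z axis of track, either way round below 0.12 rad) and (x of sensor_b_center in the frame of track between 0.063 and 0.075 m and y of sensor_b_center in the frame of track between -0.004 and 0.004 m and z of sensor_b_center in the frame of track between 0.028 and 0.039 m and x of sensor_b_plug in the frame of track above 0.081 m and angle between the z axis of sensor_b_center and the z axis of track, either way round below 0.12 rad)) or ((x of sensor_b_center in the frame of track between 0.017 and 0.029 m and y of sensor_b_center in the frame of track between -0.004 and 0.004 m and z of sensor_b_center in the frame of track between 0.028 and 0.039 m and x of sensor_b_plug in the frame of track above 0.035 m and angle between the z axis of sensor_b_center and the z axis of track, either way round below 0.12 rad) and (x of sensor_a_center in the frame of track between 0.063 and 0.075 m and y of sensor_a_center in the frame of track between -0.004 and 0.004 m and z of sensor_a_center in the frame of track between 0.028 and 0.039 m and x of sensor_a_plug in the frame of track above 0.081 m and angle between the z axis of sensor_a_center and the z axis of track, either way round below 0.12 rad))) and value of joint gate above 0.05 m and linear speed of each of sensor_a, sensor_b below 0.02 m/s); the robot touches nothing.
It fails at once if a clamp, the screwdriver or the bolt bin is shifted by more than 30 mm (distance of any of clamp_a, clamp_b, screwdriver, bolt_bin from where it was at the start of the episode above 0.03 m).
It also fails if it takes over 72 s, if anything falls off the work surface, if the arm or the gripper's body presses on something with over 40 N, if the wrist force passes 120 N, or if a joint passes its speed limit or range.

ROBOT

A 6-joint arm with a two-finger parallel gripper is mounted at the origin on the work surface. World frame = base frame: x ahead of the robot, y to its left, z up, the work surface at z = 0. Lengths are in m, angles in rad, forces in N, time in s.
With the tool pointing down it reaches from about 0.35 to 0.775 m from the base axis. Payload 5.5 kg.
Tool frame: the origin (TCP) lies midway between the tips of the shut fingers; the grasp point (between the pads) lies 19 mm behind it (robot.grip_depth is the distance from the TCP to the grasp point, in m); z points along the fingers, y is the line along which they close (so a half turn about z gives the same grasp; the last joint's range is limited). The gripper opens to 85 mm and grips with 20 to 120 N. Pads are 22 mm wide; open, the fingers measure 114 mm over their backs; the gripper's body (76 mm by 85 mm) begins 54 mm behind the grasp point. The pads swing forward as they close: fully open they stand 13 mm farther back than shut.
Start: joints at [1.033, 0.313, 0.046, 1.304, 0, 1.431], TCP at [0.223, 0.53, 0.231] pointing down, gripper open.
Joint ranges: [-2.76, 2.76], [-0.86, 1.69], [-1.03, 1.26], [-2.2, 2.34], [-1.47, 1.5], [-3.14, 3.14]. Speed limits (rad/s): [2.57, 2.57, 3.14, 3.14, 3.14, 3.14].

INTERFACE

Orientations are given as a unit quaternion [x, y, z, w].
In Python, from plant import robot gives the robot as it stands.
- The arm moves only by the tool step_arm, never from a script. Its argument "targets" is a list of rows, each a list of 7 numbers: the shift along the tool's x, y, z in m, then the turn, a rotation vector about the tool's x, y, z in rad, then the finger opening in m, from 0 to 0.0854. A call has 1 to 5 rows; each row is the pose to reach, as a shift and turn from the pose commanded when the call began, along the tool's axes at that moment; what a row does not reach only later rows make up. A row lasts 1/10 s, in which the tool goes at most 50 mm and 8.59 degrees, less where a joint would pass 70% of its speed; a pose out of reach is approached as far as the arm can. A call with a gripper value outside its range is refused whole. The fingers move at their own pace and stop on an object; "grip_force" is the grip in N (left out, the last holds). Time passes only in rows, so rows that repeat a pose let the fingers close. It gives the time, the measured TCP pose, the force and the opening at its end, in the units of the state.
- robot.observe(): the state, without advancing time (a new reading comes with each control period).
- robot.snapshot(name): name is "scene" or "top" or "wrist"; returns (picture, depth): 420x560x3 uint8, blue, green, red; 420x560 float32, m along the optical axis (not along the pixel's ray), 0 where there is no reading.
- robot.camera_params(name): a dict with "vertical_fov" (degrees; the focal length in pixels is half the picture's height over the tangent of half this angle, whatever the lens; pixels are square), "cx", "cy" (the principal point, pixels), "R" (3x3) and "t" (3): a world point X has camera coordinates R X + t; the wrist camera has in their place "T_tool_cam" (4x4, takes a point from camera to tool coordinates, whose origin is the TCP and whose axes are the flange's). Camera axes: x right, y down, z forward; pixel columns grow to the right and rows downward; lengths in m; the calibration is good to about 2 mm. A picture is of the moment at which its call begins: read the wrist's pose just before it. camera_params takes no time and is no camera call.
- robot.finish_job(): hands the job in, once; it reports no verdict.
Trained networks look in the newest picture that a camera, given by its name, has taken for a name from the list of things; names that differ only in an ending like _2 or _b are one class to them, and where a whole thing is asked for, a point or a joint stands for the part that bears it (a point fixed in the world has none). Each returns a list of dicts, best first, with "conf" (0 to 1); they miss things now and then, are a little off and sometimes report something else, mostly with a low value. They report only what shows in the picture. A call takes as long as a camera call. They do not tell look-alikes from the thing itself.
- robot.recognise(camera, target): "position" ([row, column] in pixels, amid what is visible of it).
- robot.cut_out(camera, target): "mask" (420x560 bool, what is visible of it) and "position" ([row, column] in pixels, amid what is visible of it).
The state is a dict: "clock": time; "joint_positions": joint angles; "qvel": joint speeds; "joint_torque": joint torques, N m; "eef_pos": TCP position; "ee_rot": TCP orientation; "wrist_force": force on the tool from outside, world axes, zero at the start; "torque": the same for the moment, N m; "gripper_width": finger opening in m.
Only numpy, scipy, OpenCV 4.12 (cv2) and the standard library are available. Lean on these libraries where they do the work, as an engineer would, in place of code of your own. Each camera call takes 0.05 s, during which the arm holds its last target. There are 200 camera calls.

## Working session

There is one attempt and no reset: what is moved stays moved. The work goes in short steps, Python scripts to look and compute and a tool call to move; the robot and the scene stay as the last step left them, time stands still between calls to the robot, and variables do not carry over. Pictures are saved under pics/ and viewed, on a budget of 10 in all, crops included, one or two more only if the job needs it, and the job is handed in when it is done.

Besides the shell and the picture viewer there is one more tool, called after "Call:" as name(argument=value, ...) on one line, values as JSON. step_arm: Moves the arm, as the interface text tells. Its arguments: {"type":"object","properties":{"targets":{"type":"array","items":{"type":"array","items":{"type":"number"}}},"grip_force":{"type":"number"}},"required":["targets"]}

```bash
ls; mkdir -p pics; cat > h.py <<'E'
import numpy as np,cv2
from plant import robot
from scipy.spatial.transform import Rotation as R
def cam(n):
    p=robot.camera_params(n); f=210/np.tan(np.radians(p['vertical_fov'])/2); return p,f
def pix2w(n,rc,d,st=None):
    p,f=cam(n); rc=np.atleast_2d(rc).astype(float); d=np.atleast_1d(d)
    c=np.stack([(rc[:,1]-p['cx'])/f*d,(rc[:,0]-p['cy'])/f*d,d],1)
    if 'R' in p: return (c-np.array(p['t']))@np.array(p['R'])
    T=np.array(p['T_tool_cam']); t=c@T[:3,:3].T+T[:3,3]
    return R.from_quat(st['ee_rot']).apply(t)+st['eef_pos']
def w2pix(n,X,st=None):
    p,f=cam(n); X=np.atleast_2d(X)
    if 'R' in p: c=X@np.array(p['R']).T+np.array(p['t'])
    else:
        t=R.from_quat(st['ee_rot']).inv().apply(X-np.array(st['eef_pos'])); T=np.array(p['T_tool_cam']); c=(t-T[:3,3])@T[:3,:3]
    return np.stack([c[:,1]/c[:,2]*f+p['cy'],c[:,0]/c[:,2]*f+p['cx']],1)
def med(dep,rc,k=2):
    r,c=np.round(rc).astype(int); w=dep[max(r-k,0):r+k+1,max(c-k,0):c+k+1]; w=w[w>0]; return np.median(w) if len(w) else 0
E
python3 - <<'E'
from h import *
st=robot.observe(); print(st)
for n in('scene','top'):
    im,d=robot.snapshot(n); cv2.imwrite(f'pics/{n}0.png',im); np.savez(f'{n}0.npz',im=im,d=d)
    p=robot.camera_params(n); print(n,p)
    for t in('sensor_a','sensor_a_plug','track','gate','gate_knob','rail_entry','bolt_bin','clamp_a','screwdriver'):
        try:
            for r in robot.recognise(n,t):
                z=med(d,r['position']); print(n,t,round(r['conf'],2),np.round(r['position']),pix2w(n,r['position'],z).round(3))
        except Exception as e: print(n,t,e)
print(robot.camera_params('wrist'))
im=np.hstack([cv2.imread('pics/scene0.png'),cv2.imread('pics/top0.png')])
E
```

```text
pics
{'clock': 0.0, 'joint_positions': array([1.03340350e+00, 3.14045307e-01, 4.49579537e-02, 1.30357192e+00,
       1.64024324e-05, 1.43122368e+00]), 'qvel': array([-1.22748600e-03, -2.87491581e-05, -4.69445379e-04, -2.18846375e-03,
        4.07845592e-04, -6.01387020e-04]), 'joint_torque': array([-1.90667255e-03, -4.80628610e+01,  2.98535603e+01,  1.94137869e-02,
       -2.64098026e-04, -1.48560025e-05]), 'eef_pos': array([0.22248748, 0.52966005, 0.23037471]), 'ee_rot': array([ 1.97600950e-01,  9.80282101e-01, -8.75898271e-04, -3.17037608e-04]), 'wrist_force': array([ 0.14658824, -0.17122899, -0.18960792]), 'torque': array([-0.04994789,  0.04412567,  0.03071254]), 'gripper_width': 0.08553077562934655}
scene {'vertical_fov': 48.070521349340076, 'cx': 278.0214137918539, 'cy': 209.56253210194384, 'R': array([[ 0.46084459,  0.8874087 , -0.01131657],
       [ 0.5235557 , -0.28214217, -0.80391867],
       [-0.7165973 ,  0.36455671, -0.59463157]]), 't': array([-0.25286245, -0.21566642,  1.60582463])}
scene sensor_a 0.71 [229. 339.] [[0.631 0.13  0.036]]
scene sensor_a 0.59 [194. 320.] [[0
[... 1623 characters left out ...]
a 0.58 [129. 268.] [[0.782 0.012 0.057]]
top clamp_a 0.53 [137. 220.] [[0.761 0.155 0.061]]
top screwdriver 0.76 [232. 135.] [[0.49  0.419 0.027]]
top screwdriver 0.42 [183. 336.] [[ 0.614 -0.18   0.079]]
top screwdriver 0.24 [131. 268.] [[0.779 0.013 0.05 ]]
{'vertical_fov': 60.652276294432, 'cx': 274.0148006198621, 'cy': 198.27913750549035, 'T_tool_cam': array([[ 3.12544359e-04, -9.48909803e-01, -3.15547284e-01,
         7.99044796e-02],
       [ 9.99999933e-01,  3.56246919e-04, -8.08178575e-05,
         6.28184134e-04],
       [ 1.89101605e-04, -3.15547237e-01,  9.48909851e-01,
        -1.42551227e-01],
       [ 0.00000000e+00,  0.00000000e+00,  0.00000000e+00,
         1.00000000e+00]])}
```

```bash
python3 - <<'E'
from h import *
im=cv2.imread('pics/scene0.png'); t=cv2.imread('pics/top0.png')
a=cv2.resize(im[120:330,60:440],(800,442)); cv2.imwrite('pics/scene_c.png',a)
b=np.vstack([cv2.resize(t[150:300,180:270],(360,600),interpolation=cv2.INTER_CUBIC)]); c=cv2.resize(t[120:255,285:384],(440,600),interpolation=cv2.INTER_CUBIC)
cv2.imwrite('pics/top_c.png',np.hstack([b,c]))
E
```

```text
(no output)
```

View pics/scene_c.png

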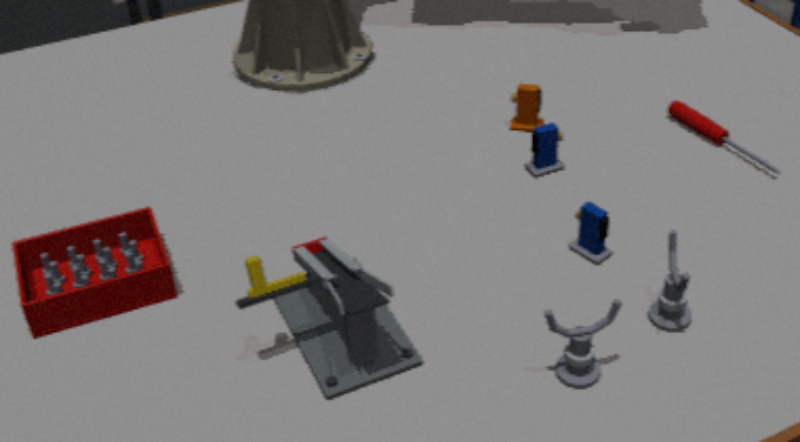

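View pics/top_c.png

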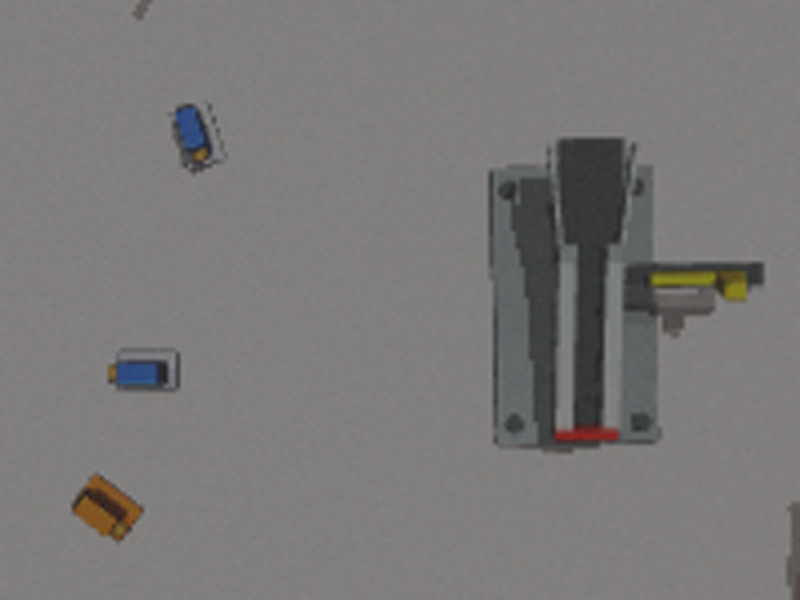

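The scene crop shows two blue sensors, full-frame about (229,339) and (194,320), and an orange look-alike at about (170,310). Blue fits the description, so orange is excluded. The top crop confirms this: the blue sensors are near world (0.63,0.13), plug toward the robot, and (0.456,0.17), plug toward +y. The rail rises toward +x, with the gate on its −y side.

Call:
step_arm(targets=[[-0.35,-0.24,0.03,0,0,-1.97,0.085],[-0.35,-0.24,0.03,0,0,-1.97,0.085],[-0.35,-0.24,0.03,0,0,-1.97,0.085],[-0.35,-0.24,0.03,0,0,-1.97,0.085],[-0.35,-0.24,0.03,0,0,-1.97,0.085]])

```text
clock: 1.5
eef_pos: [0.3465, 0.3392, 0.2155]
ee_rot: [-0.143, 0.99, 0.0, 0.0]
wrist_force: [0.4, 0.8, -0.2]
gripper_width: 0.0852
```

```bash
cat >> h.py <<'E'
def axes(yaw,tilt=0,flip=False):
    # sensor frame: x along yaw tilted up by tilt; tool z=-sensor z; tool x=+/-sensor x
    S=(R.from_euler('z',yaw)*R.from_euler('y',-tilt)); 
    T=S*R.from_euler('x',np.pi)
    return T*R.from_euler('z',np.pi) if flip else T
def go(pos,rot,st=None):
    st=st or robot.observe(); Q=R.from_quat(st['ee_rot'])
    print('shift',Q.inv().apply(np.array(pos)-st['eef_pos']).round(4),'turn',(Q.inv()*rot).as_rotvec().round(4),'| at',st['eef_pos'].round(4),'q',st['joint_positions'].round(2),'t',round(st['clock'],2),'w',round(st['gripper_width'],4))
E
python3 - <<'E'
from h import *
D=np.load('top0.npz'); im,d=D['im'].astype(int),D['d']
b,g,r=im[...,0],im[...,1],im[...,2]
m=((b>1.6*r)&(b>70)&(b>g*1.25)).astype(np.uint8)
n,l,s,c=cv2.connectedComponentsWithStats(m)
for i in range(1,n):
    if s[i,4]>15:
        ys,xs=np.where(l==i); dd=d[ys,xs]; W=pix2w('top',np.stack([ys,xs],1),dd); k=W[:,2]>.055
        rect=cv2.minAreaRect((W[k,:2]*1000).astype(np.float32)); print(s[i],W[k].mean(0).round(4),rect)
go([.456,.172,.19],axes(np.pi/2,0,True))
E
```

```text
[224 177   7  10  49] [0.6299 0.1364 0.0661] ((629.139404296875, 136.29598999023438), (27.958354949951172, 14.288311958312988), 17.36952018737793)
[209 241  11   5  54] [0.4528 0.1785 0.0664] ((452.7276916503906, 178.23313903808594), (28.925426483154297, 11.77566146850586), 88.52987670898438)
shift [-0.0578 -0.1913  0.0255] turn [-3.0000e-04  7.0000e-04 -1.2844e+00] | at [0.3465 0.3392 0.2155] q [ 0.61  0.14 -0.21  1.22 -0.    0.32] t 1.5 w 0.0852
```

Call:
step_arm(targets=[[-0.054,-0.188,0.026,0,0,-1.284,0.085],[-0.054,-0.188,0.026,0,0,-1.284,0.085],[-0.054,-0.188,0.026,0,0,-1.284,0.085],[-0.054,-0.188,0.026,0,0,-1.284,0.085],[-0.054,-0.188,0.026,0,0,-1.284,0.085]])

```text
clock: 2.0
eef_pos: [0.4512, 0.1724, 0.1892]
ee_rot: [-0.459, 0.888, -0.0, 0.0]
wrist_force: [-0.3, 0.6, 0.1]
gripper_width: 0.0849
```

```bash
python3 - <<'E'
from h import *
go([.4528,.1783,.19],axes(np.pi/2,0,True))
E
```

```text
shift [-0.0058  0.0021 -0.0008] turn [-7.000e-04 -1.000e-04 -6.173e-01] | at [0.4512 0.1724 0.1892] q [ 0.2   0.15 -0.27  1.15 -0.   -0.75] t 2.0 w 0.0849
```

Call:
step_arm(targets=[[-0.006,0.002,0,0,0,-0.617,0.085],[-0.006,0.002,0,0,0,-0.617,0.085],[-0.006,0.002,0,0,0,-0.617,0.085],[-0.006,0.002,0,0,0,-0.617,0.085],[-0.006,0.002,0,0,0,-0.617,0.085]])

```text
clock: 2.5
eef_pos: [0.4517, 0.1809, 0.1895]
ee_rot: [-0.706, 0.708, -0.0, 0.0]
wrist_force: [0.3, 0.1, 0.2]
gripper_width: 0.0852
```

```bash
cat >> h.py <<'E'
def blue(name):
    st=robot.observe(); I,d=robot.snapshot('wrist'); cv2.imwrite(f'pics/{name}.png',I); np.savez(name+'.npz',im=I,d=d,p=st['eef_pos'],q=st['ee_rot'])
    im=I.astype(int); b,g,r=im[...,0],im[...,1],im[...,2]
    m=((b>1.6*r)&(b>60)&(b>g*1.25)).astype(np.uint8)
    n,l,s,c=cv2.connectedComponentsWithStats(m); out=[]
    for i in range(1,n):
        if s[i,4]>150:
            ys,xs=np.where(l==i); W=pix2w('wrist',np.stack([ys,xs],1),d[ys,xs],st)
            zt=np.percentile(W[:,2],97); k=abs(W[:,2]-zt)<.004
            rect=cv2.minAreaRect((W[k,:2]*1000).astype(np.float32)); print(s[i],'top z',zt.round(4),k.sum(),W[k].mean(0).round(4),[np.round(x,1) for x in rect])
    return st
E
python3 - <<'E'
from h import *
st=blue('wA'); go([.4528,.1783,.19],axes(np.pi/2,0,True))
E
```

```text
[  9 117  45  30 809] top z 0.0673 801 [0.6315 0.1365 0.066 ] [array([631.7, 136.5]), array([30.8, 14.8]), np.float64(15.1)]
[262 168  20  37 706] top z 0.0673 695 [0.4551 0.1783 0.0659] [array([455. , 178.8]), array([29.6, 14.7]), np.float64(89.2)]
shift [ 0.0027 -0.0012 -0.0005] turn [-0.0001  0.0001 -0.0048] | at [0.4516 0.181  0.1895] q [ 0.22  0.16 -0.26  1.15  0.   -1.35] t 2.55 w 0.0848
```

View pics/wA.png

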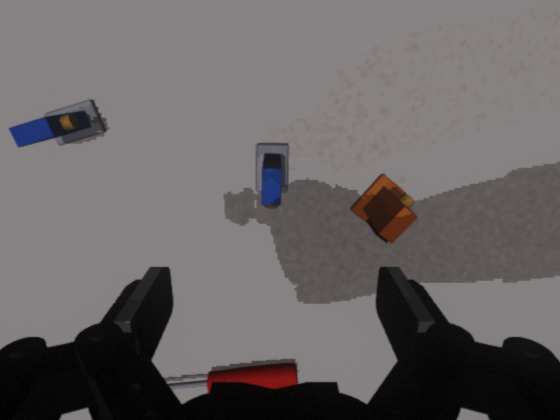

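The wrist picture shows A at about (187,272), black face toward image top (−y), so its plug faces +y. B is at (125,60) and the orange look-alike at (210,385) stays clear of the fingers at 50 mm opening. I'm descending on A.

Call:
step_arm(targets=[[0.002,-0.003,0.04,0,0,0.009,0.05],[0.002,-0.003,0.08,0,0,0.009,0.05],[0.002,-0.003,0.12,0,0,0.009,0.05],[0.002,-0.003,0.15,0,0,0.009,0.05],[0.002,-0.003,0.165,0,0,0.009,0.05]], grip_force=40)

```text
clock: 3.05
eef_pos: [0.4526, 0.1786, 0.0217]
ee_rot: [-0.701, 0.713, 0.001, -0.002]
wrist_force: [0.3, -0.0, 0.2]
gripper_width: 0.0503
```

Call:
step_arm(targets=[[0,0,0,0,0,0,0.05],[0,0,0,0,0,0,0],[0,0,0,0,0,0,0],[0,0,0,0,0,0,0],[0,0,0,0,0,0,0]], grip_force=40)

```text
clock: 3.55
eef_pos: [0.4555, 0.1792, 0.0255]
ee_rot: [-0.703, 0.712, -0.001, 0.001]
wrist_force: [0.5, 0.2, 2.9]
gripper_width: 0.0144
```

Call:
step_arm(targets=[[0,0,0,0,0,0,0],[0,0,0,0,0,0,0],[0,0,-0.03,0,0,0,0],[0,0,-0.08,0,0,0,0],[0,0,-0.12,0,0,0,0]])

```text
clock: 4.05
eef_pos: [0.4542, 0.1789, 0.1461]
ee_rot: [-0.703, 0.712, 0.0, -0.0]
wrist_force: [1.1, -0.7, -0.8]
gripper_width: 0.0145
```

```bash
python3 - <<'E'
from h import *
st=robot.observe(); print(st)
im,d=robot.snapshot('top'); np.savez('top1.npz',im=im,d=d); 
# rail geometry from original top
D=np.load('top0.npz'); im=D['im'];d=D['d']
rr,cc=np.mgrid[120:255,285:384]; W=pix2w('top',np.stack([rr.ravel(),cc.ravel()],1),d[120:255,285:384].ravel()); C=im[120:255,285:384].reshape(-1,3).astype(int)
# red stop
k=(C[:,2]>120)&(C[:,1]<60); print('red',k.sum(),W[k].mean(0).round(4),W[k].min(0).round(4),W[k].max(0).round(4))
k=(C[:,2]>110)&(C[:,1]>100)&(C[:,0]<80); print('yel',k.sum(),W[k].mean(0).round(4),W[k].min(0).round(4),W[k].max(0).round(4))
# floor line: center
k=(C.max(1)<75)&(abs(W[:,1]+.183)<.007)&(W[:,2]>.03); P=W[k]; A=np.c_[P[:,:2],np.ones(k.sum())]; s=np.linalg.lstsq(A,P[:,2],rcond=None)[0]; e=P[:,2]-A@s; print('floor',k.sum(),s,e.std(),P.min(0),P.max(0))
# lips: bright
k=(C.min(1)>110)&(W[:,2]>.03); P=W[k]
print('lips',k.sum(),P.min(0).round(3),P.max(0).round(3))
for side in(-1,1):
    q=P[(np.sign(P[:,1]+.183)==side)&(P[:,0]<.60)]
    if len(q)>5: print(side,len(q),np.polyfit(q[:,0],q[:,1],1),np.polyfit(q[:,0],q[:,2],1))
E
```

```text
{'clock': 4.05, 'joint_positions': array([ 2.10530991e-01,  1.91776027e-01, -3.28665228e-01,  1.05076406e+00,
        4.30644151e-05, -1.34757405e+00]), 'qvel': array([-0.00133254, -0.33207663,  0.64520707,  0.95093168, -0.00191241,
        0.00136116]), 'joint_torque': array([ 3.31962174e-01, -3.84030533e+01,  2.48720688e+01, -6.50690719e-01,
       -3.13632176e-03,  7.75498279e-05]), 'eef_pos': array([0.45422302, 0.17888587, 0.14610386]), 'ee_rot': array([-7.02605508e-01,  7.11579551e-01,  1.28241161e-04, -1.60732690e-04]), 'wrist_force': array([ 1.1185392 , -0.73018897, -0.77482029]), 'torque': array([ 0.06297769, -0.08967301,  0.0108778 ]), 'gripper_width': 0.01445525492538937}
red 28 [ 0.5167 -0.1766  0.0561] [ 0.5147 -0.1955  0.0499] [ 0.5186 -0.1568  0.0631]
yel 45 [ 0.6086 -0.2474  0.1096] [ 0.5967 -0.296  -0.0021] [ 0.6152 -0.2177  0.1356]
floor 306 [ 0.36046221  0.00118684 -0.14334852] 0.0031943709194277884 [ 0.5239966  -0.18996135  0.04223121] [ 0.70320012 -0.1760074   0.11465734]
lips 303 [ 0.485 -0.207  0.052] [0.695 0.006 1.408]
-1 105 [-0.00300424 -0.1916836 ] [ 0.35951974 -0.12960004]
1 120 [-1.71632902  0.80964711] [-13.50386995   7.72516133]
```

```bash
python3 - <<'E'
from h import *
go([.642,-.177,.2],axes(0,np.radians(20),True))
E
```

```text
shift [ 0.3543 -0.1889 -0.0463] turn [ 0.2658 -0.266   1.5417] | at [0.4579 0.1797 0.1527] q [ 0.21  0.19 -0.32  1.06 -0.   -1.35] t 4.1 w 0.0146
```

Call:
step_arm(targets=[[0.354,-0.189,-0.046,0.266,-0.266,1.542,0],[0.354,-0.189,-0.046,0.266,-0.266,1.542,0],[0.354,-0.189,-0.046,0.266,-0.266,1.542,0],[0.354,-0.189,-0.046,0.266,-0.266,1.542,0],[0.354,-0.189,-0.046,0.266,-0.266,1.542,0]])

```text
clock: 4.6
eef_pos: [0.5692, -0.0436, 0.1729]
ee_rot: [-0.398, 0.913, -0.0, 0.087]
wrist_force: [1.5, 0.7, -0.8]
gripper_width: 0.0145
```

```bash
python3 - <<'E'
from h import *
go([.642,-.177,.2],axes(0,np.radians(20),True))
E
```

```text
shift [ 0.044  -0.146  -0.0242] turn [ 0.1412 -0.1492  0.8066] | at [ 0.5692 -0.0436  0.1729] q [-0.28  0.21 -0.25  0.97  0.11 -1.09] t 4.6 w 0.0145
```

Call:
step_arm(targets=[[0.044,-0.146,-0.024,0.141,-0.149,0.807,0],[0.044,-0.146,-0.024,0.141,-0.149,0.807,0],[0.044,-0.146,-0.024,0.141,-0.149,0.807,0],[0.044,-0.146,-0.024,0.141,-0.149,0.807,0],[0.044,-0.146,-0.024,0.141,-0.149,0.807,0]])

```text
clock: 5.1
eef_pos: [0.643, -0.1772, 0.1991]
ee_rot: [-0.039, 0.985, -0.0, 0.166]
wrist_force: [-1.1, 1.5, -0.7]
gripper_width: 0.0144
```

```bash
python3 - <<'E'
from h import *
go([.642,-.177,.2],axes(0,np.radians(20),True))
E
```

```text
shift [ 0.0006  0.0003 -0.0011] turn [ 0.0133 -0.0154  0.0768] | at [ 0.643  -0.1772  0.1991] q [-0.46  0.26 -0.17  0.85  0.16 -0.52] t 5.1 w 0.0144
```

Call:
step_arm(targets=[[0,0,0,0.013,-0.015,0.077,0],[0,0,0,0.013,-0.015,0.077,0],[0,0,0,0.013,-0.015,0.077,0]])

```text
clock: 5.4
eef_pos: [0.6421, -0.1743, 0.1995]
ee_rot: [-0.006, 0.985, 0.0, 0.173]
wrist_force: [-0.2, -0.1, -0.7]
gripper_width: 0.0146
```

```bash
python3 - <<'E'
from h import *
go([.642,-.177,.2],axes(0,np.radians(20),True))
st=robot.observe(); I,d=robot.snapshot('wrist'); cv2.imwrite('pics/wR.png',I); np.savez('wR.npz',im=I,d=d,p=st['eef_pos'],q=st['ee_rot'])
E
```

```text
shift [-0.     -0.0027 -0.0005] turn [ 0.0028 -0.0021  0.0109] | at [ 0.6421 -0.1743  0.1995] q [-0.45  0.24 -0.19  0.83  0.15 -0.44] t 5.4 w 0.0146
```

View pics/wR.png

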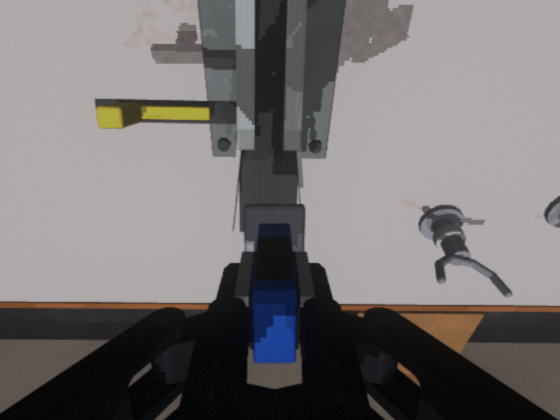

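The wrist picture shows the rail running up the image, slot centred near column 271, gate bar at (112,175). The held sensor at (290,274) is lined up, black face toward the stop. I'll measure the rail from this depth picture.

```bash
python3 - <<'E'
from h import *
D=np.load('wR.npz'); im=D['im'].astype(int); d=D['d']; st=dict(eef_pos=D['p'],ee_rot=D['q'])
rr,cc=np.mgrid[0:150,190:350]
W=pix2w('wrist',np.stack([rr.ravel(),cc.ravel()],1),d[0:150,190:350].ravel(),st).reshape(150,160,3)
# prelim track frame
O=np.array([.526,-.177,.0462]); Tr=R.from_euler('y',-np.radians(20)); L=Tr.inv().apply((W-O).reshape(-1,3)).reshape(W.shape)
for r in range(5,150,12):
    row=L[r]; 
    lip=(abs(row[:,2]-.0125)<.005); fl=(abs(row[:,2])<.004)&(abs(row[:,1])<.02)
    y=row[lip,1]; f=row[fl]
    if len(y)>6:
        a=y[y>0];b=y[y<0]; print(r,'x',row[lip,0].mean().round(4),'lips +',a.min().round(4),a.max().round(4),'-',b.max().round(4),b.min().round(4),'ctr',((a.max()+b.min())/2*1e3).round(2),((a.min()+b.max())/2*1e3).round(2),'zlip',row[lip,2].mean().round(4),'floor z',f[:,2].mean().round(4) if len(f) else None)
# floor lower part toward camera
rr,cc=np.mgrid[152:200,225:320]
V=pix2w('wrist',np.stack([rr.ravel(),cc.ravel()],1),d[152:200,225:320].ravel(),st); L2=Tr.inv().apply(V-O).reshape(48,95,3)
for r in range(0,48,6):
    k=(L2[r,:,2]>-.006)&(L2[r,:,2]<.03); q=L2[r][k]; hi=q[q[:,2]>.006]
    print(r+152,q[:,0].mean().round(4),'y',q[:,1].min().round(4),q[:,1].max().round(4),'z',np.median(q[:,2]).round(4))
for n,t in(('wrist','gate_knob'),):
    for r in robot.recognise(n,t):
        w=pix2w('wrist',r['position'],med(d,r['position']),st); print(t,r['conf'],r['position'],w.round(4),Tr.inv().apply(w-O).round(4))
y=(im[...,2]>130)&(im[...,1]>110)&(im[...,0]<70); ys,xs=np.where(y); V=pix2w('wrist',np.stack([ys,xs],1),d[ys,xs],st); q=Tr.inv().apply(V-O); print('yellow',len(q),np.percentile(q,[2,98],axis=0).round(4)); k=q[:,2]>.048; print('knobtop',q[k].mean(0),q[k].min(0),q[k].max(0))
E
```

```text
5 x 0.0404 lips + 0.0099 0.0205 - -0.0096 -0.0205 ctr -0.01 0.17 zlip 0.0112 floor z -0.0013
17 x 0.0467 lips + 0.0095 0.0207 - -0.0096 -0.0207 ctr 0.02 -0.09 zlip 0.0111 floor z -0.0014
29 x 0.0532 lips + 0.0096 0.0204 - -0.0101 -0.0208 ctr -0.2 -0.24 zlip 0.011 floor z -0.0014
41 x 0.0598 lips + 0.0098 0.0207 - -0.0102 -0.021 ctr -0.16 -0.2 zlip 0.0111 floor z -0.0014
53 x 0.0665 lips + 0.0093 0.0202 - -0.0102 -0.0213 ctr -0.51 -0.45 zlip 0.0109 floor z -0.0016
65 x 0.0734 lips + 0.0094 0.0206 - -0.0102 -0.0206 ctr -0.03 -0.38 zlip 0.0112 floor z -0.0014
77 x 0.0804 lips + 0.0096 0.0201 - -0.0103 -0.0208 ctr -0.34 -0.34 zlip 0.0109 floor z -0.0016
89 x 0.0875 lips + 0.0091 0.0204 - -0.0104 -0.0211 ctr -0.33 -0.62 zlip 0.011 floor z -0.0014
101 x 0.095 lips + 0.0093 0.0201 - -0.0103 -0.0508 ctr -15.37 -0.5 zlip 0.0109 floor z -0.0014
113 x 0.1024 lips + 0.0095 0.0203 - -0.0104 -0.0374 ctr -8.54 -0.47 zlip 0.0111 floor z -0.0017
125 x 0.1098 lips + 0.009 0.0199 - -0.0105 -0.0214 ctr -0.74 -0.75 zlip 0.011 floor z -0.0018
137 x 0.1173 lips + 0.0091 0.0195 - -0.0104 -0.0207 ctr -0.6 -0.67 zlip 0.0129 floor z -0.0015
149 x 0.1247 lips + 0.0091 0.0205 - -0.0103 -0.0217 ctr -0.6 -0.57 zlip 0.0154 floor z -0.0015
152 0.1295 y -0.0218 0.0205 z -0.0013
158 0.1337 y -0.0227 0.0207 z -0.0013
164 0.138 y -0.0227 0.0217 z -0.0013
170 0.1424 y -0.0235 0.0217 z -0.0014
176 0.1467 y -0.0242 0.0219 z -0.0013
182 0.1511 y -0.0242 0.0227 z -0.0013
188 0.1556 y -0.025 0.0228 z -0.0012
194 0.1601 y -0.0252 0.0236 z -0.0013
gate_knob 0.96 [112.1, 139.1] [[ 0.6124 -0.2555  0.1051]] [[ 0.1013 -0.0785  0.0258]]
gate_knob 0.68 [211.6, 556.0] [[0.7698 0.1354 0.0064]] [[ 0.2154  0.3124 -0.1208]]
yellow 1286 [[ 0.097  -0.0906  0.0189]
 [ 0.1064 -0.0391  0.0533]]
knobtop [ 0.10160236 -0.08449012  0.05336708] [ 0.08198496 -0.09170143  0.05007959] [0.10711553 0.00153222 0.24657608]
```

```bash
cat >> h.py <<'E'
O=np.array([.5265,-.1767,.0449]); YAW=-.008; TILT=np.radians(20)
TR=R.from_euler('z',YAW)*R.from_euler('y',-TILT)
def tw(p): return TR.apply(p)+O
def wt(p): return TR.inv().apply(np.array(p)-O)
def gt(p,flip=True): go(tw(p),axes(YAW,TILT,flip)); st=robot.observe(); print('track TCP',wt(st['eef_pos']).round(4),'F',st['wrist_force'].round(1))
E
python3 - <<'E'
from h import *
D=np.load('wR.npz'); im=D['im'].astype(int); d=D['d']; st=dict(eef_pos=D['p'],ee_rot=D['q'])
b,g,r=im[...,0],im[...,1],im[...,2]; m=(b>1.6*r)&(b>60)&(b>g*1.25); m[:,:240]=0;m[:,310:]=0; ys,xs=np.where(m)
W=pix2w('wrist',np.stack([ys,xs],1),d[ys,xs],st); T=R.from_quat(st['ee_rot']).inv().apply(W-st['eef_pos'])
print(np.percentile(T,[1,50,99],axis=0).round(4)); k=T[:,2]<np.percentile(T[:,2],5)+.003; print('top',k.sum(),T[k].mean(0).round(4),T[k].min(0).round(4),T[k].max(0).round(4))
# foot front face
k=(np.abs(np.arange(420)[:,None]-208)<3)&(np.abs(np.arange(560)[None]-274)<28); ys,xs=np.where(k); T=R.from_quat(st['ee_rot']).inv().apply(pix2w('wrist',np.stack([ys,xs],1),d[ys,xs],st)-st['eef_pos']); print('foot edge',np.median(T,axis=0),T.min(0),T.max(0))
gt([.162,0,.045])
E
```

```text
[[-0.0151 -0.0069 -0.0413]
 [ 0.0001  0.0001 -0.04  ]
 [ 0.0138  0.0073 -0.0389]]
top 3015 [ 0.0001  0.0002 -0.0404] [-0.016  -0.007  -0.1421] [ 0.0799  0.0076 -0.0384]
foot edge [0.02122465 0.0001028  0.01976998] [ 0.0198202  -0.01291151 -0.14209257] [0.07985172 0.01312784 0.02166404]
shift [ 0.     -0.0035  0.0609] turn [ 0.0052 -0.0014  0.018 ] | at [ 0.6426 -0.1745  0.1998] q [-0.45  0.24 -0.19  0.83  0.15 -0.44] t 5.5 w 0.0146
track TCP [0.1621 0.0032 0.1059] F [ 0.8 -0.1 -1.4]
```

Call:
step_arm(targets=[[0,-0.0035,0.02,0.005,-0.001,0.018,0],[0,-0.0035,0.04,0.005,-0.001,0.018,0],[0,-0.0035,0.055,0.005,-0.001,0.018,0],[0,-0.0035,0.061,0.005,-0.001,0.018,0],[0,-0.0035,0.061,0.005,-0.001,0.018,0]])

```text
clock: 6.0
eef_pos: [0.663, -0.1775, 0.1412]
ee_rot: [0.004, 0.985, -0.0, 0.173]
wrist_force: [0.5, -0.5, -0.7]
gripper_width: 0.0143
```

```bash
python3 - <<'E'
from h import *
gt([.162,0,.0265])
E
```

```text
shift [-0.0009 -0.0003  0.0173] turn [ 0.001  -0.0021 -0.0012] | at [ 0.663  -0.1775  0.1412] q [-0.44  0.32 -0.24  0.7   0.14 -0.41] t 6.0 w 0.0143
track TCP [0.1612 0.0003 0.0438] F [ 0.5 -0.5 -0.7]
```

Call:
step_arm(targets=[[-0.001,0,0.008,0,-0.002,0,0],[-0.001,0,0.015,0,-0.002,0,0],[-0.001,0,0.0165,0,-0.002,0,0],[-0.001,0,0.0165,0,-0.002,0,0]])

```text
clock: 6.4
eef_pos: [0.6698, -0.1778, 0.1271]
ee_rot: [0.005, 0.985, -0.0, 0.174]
wrist_force: [-0.2, -1.1, -1.1]
gripper_width: 0.0145
```

```bash
python3 - <<'E'
from h import *
gt([.162,0,.0265])
st=robot.observe(); I,d=robot.snapshot('wrist'); cv2.imwrite('pics/wR2.png',I[60:360,130:420]); np.savez('wR2.npz',im=I,d=d,p=st['eef_pos'],q=st['ee_rot'])
E
```

```text
shift [ 0.0008 -0.      0.0017] turn [ 0.0002  0.0015 -0.0014] | at [ 0.6698 -0.1778  0.1271] q [-0.44  0.34 -0.25  0.66  0.14 -0.41] t 6.4 w 0.0145
track TCP [0.1627 0.     0.0282] F [-0.2 -1.1 -1.1]
```

View pics/wR2.png

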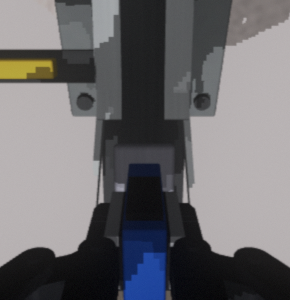

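Call:
step_arm(targets=[[0.012,0,0.001,0,0,0,0],[0.024,0,0.001,0,0,0,0],[0.036,0,0.001,0,0,0,0],[0.048,0,0.001,0,0,0,0],[0.06,0,0.001,0,0,0,0]])

```text
clock: 6.95
eef_pos: [0.6137, -0.1775, 0.1063]
ee_rot: [0.005, 0.985, -0.001, 0.175]
wrist_force: [0.1, -0.1, -1.5]
gripper_width: 0.0147
```

```bash
python3 - <<'E'
from h import *
gt([.026,0,.027])
E
```

```text
shift [0.077  0.     0.0006] turn [-0.0005  0.0029 -0.0013] | at [ 0.6137 -0.1775  0.1063] q [-0.48  0.26 -0.41  0.58  0.16 -0.45] t 6.95 w 0.0147
track TCP [ 1.03e-01 -1.00e-04  2.79e-02] F [ 0.1 -0.1 -1.5]
```

Call:
step_arm(targets=[[0.014,0,0.0005,0,0,0,0],[0.028,0,0.0005,0,0,0,0],[0.042,0,0.0005,0,0,0,0],[0.056,0,0.0005,0,0,0,0],[0.07,0,0.0005,0,0,0,0]])

```text
clock: 7.45
eef_pos: [0.5482, -0.177, 0.0818]
ee_rot: [0.005, 0.985, -0.001, 0.175]
wrist_force: [0.2, -0.4, -0.6]
gripper_width: 0.0146
```

```bash
python3 - <<'E'
from h import *
gt([.023,0,.0265])
E
```

```text
shift [0.01   0.0001 0.0007] turn [-0.0007  0.0031 -0.0013] | at [ 0.5482 -0.177   0.0818] q [-0.54  0.19 -0.58  0.49  0.18 -0.51] t 7.45 w 0.0146
track TCP [ 0.033  -0.0001  0.0272] F [ 0.2 -0.4 -0.6]
```

Push the last 10 mm gently until the stop shows in the force.

Call:
step_arm(targets=[[0.004,0,0.0005,0,0,0,0],[0.007,0,0.0005,0,0,0,0],[0.009,0,0.0005,0,0,0,0],[0.0105,0,0.0005,0,0,0,0],[0.0105,0,0.0005,0,0,0,0]])

```text
clock: 7.95
eef_pos: [0.539, -0.1767, 0.0773]
ee_rot: [0.005, 0.985, -0.001, 0.175]
wrist_force: [-0.3, -0.6, -1.4]
gripper_width: 0.0147
```

```bash
python3 - <<'E'
from h import *
gt([.023,0,.0265])
E
```

```text
shift [-0.0002 -0.0001 -0.0003] turn [-0.0001  0.0023 -0.0013] | at [ 0.539  -0.1767  0.0773] q [-0.55  0.18 -0.61  0.48  0.18 -0.52] t 7.95 w 0.0147
track TCP [0.0228 0.0001 0.0262] F [-0.3 -0.6 -1.4]
```

Call:
step_arm(targets=[[0.001,0,0,0,0,0,0],[0.002,0,0,0,0,0,0],[0.003,0,0,0,0,0,0],[0.003,0,0,0,0,0,0]])

```text
clock: 8.35
eef_pos: [0.5383, -0.1769, 0.0775]
ee_rot: [0.004, 0.984, -0.001, 0.177]
wrist_force: [6.6, 1.7, -2.3]
gripper_width: 0.0142
```

```bash
python3 - <<'E'
from h import *
gt([.023,0,.0265])
E
```

```text
shift [-0.0008  0.0001  0.0001] turn [ 0.0002  0.007  -0.0001] | at [ 0.5383 -0.1769  0.0775] q [-0.56  0.18 -0.61  0.48  0.18 -0.52] t 8.35 w 0.0142
track TCP [ 0.0222 -0.0001  0.0266] F [ 6.6  1.7 -2.3]
```

Contact with the stop shows (6.6 N at track x 22 mm). Releasing and withdrawing.

Call:
step_arm(targets=[[-0.001,0,0,0,0,0,0],[-0.001,0,0,0,0,0,0.035],[-0.001,0,0,0,0,0,0.035],[-0.001,0,0,0,0,0,0.035],[-0.001,0,-0.01,0,0,0,0.035]])

```text
clock: 8.85
eef_pos: [0.5322, -0.1761, 0.0848]
ee_rot: [0.005, 0.985, 0.0, 0.173]
wrist_force: [-0.9, -0.3, 0.2]
gripper_width: 0.0351
```

Call:
step_arm(targets=[[0,0,-0.03,0,0,0,0.035],[0,0,-0.07,0,0,0,0.035],[0,0,-0.11,0,0,0,0.035],[0,0,-0.13,0,0,0,0.035]])

```text
clock: 9.25
eef_pos: [0.4887, -0.1769, 0.2122]
ee_rot: [0.005, 0.984, -0.002, 0.176]
wrist_force: [0.5, -0.1, 0.0]
gripper_width: 0.0351
```

```bash
python3 - <<'E'
from h import *
st=robot.observe(); I,d=robot.snapshot('wrist'); cv2.imwrite('pics/wH1.png',I); np.savez('wH1.npz',im=I,d=d,p=st['eef_pos'],q=st['ee_rot'])
im=I.astype(int); b,g,r=im[...,0],im[...,1],im[...,2]; m=(b>1.6*r)&(b>60)&(b>g*1.25); ys,xs=np.where(m)
W=wt(pix2w('wrist',np.stack([ys,xs],1),d[ys,xs],st)); print(np.percentile(W,[2,50,98],axis=0).round(4)); k=W[:,2]>.062; print('top',k.sum(),W[k].mean(0).round(4))
gt([.023,0,.17]); 
B=np.array([.630,.1364]); print('to B:'); go([.6305,.1365,.19],axes(np.radians(-164),0,False))
E
```

```text
[[ 0.0087 -0.0089  0.0056]
 [ 0.0228  0.0001  0.0659]
 [ 0.0451  0.0067  0.0672]]
top 766 [0.0221 0.0002 0.0675]
shift [0.     0.0011 0.0021] turn [-0.0045  0.0084 -0.0004] | at [ 0.4893 -0.1775  0.2145] q [-0.62 -0.04 -0.47  0.84  0.2  -0.58] t 9.3 w 0.0349
track TCP [ 0.023  -0.0011  0.1721] F [-0.1 -0.6  1.2]
to B:
shift [-0.1213  0.3155  0.0701] turn [-0.0557  0.3544 -0.2854] | at [ 0.4893 -0.1775  0.2145] q [-0.62 -0.04 -0.47  0.84  0.2  -0.58] t 9.3 w 0.0349
```

View pics/wH1.png

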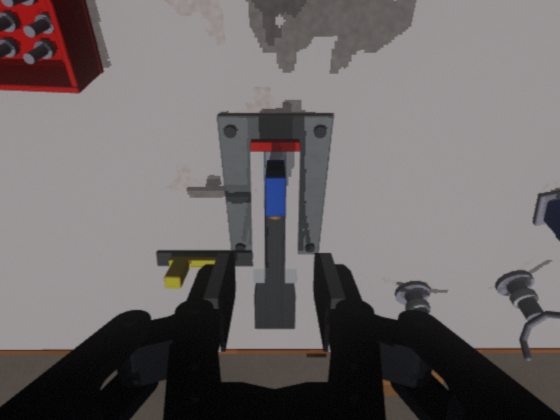

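The picture shows the first sensor home at (190,275) against the red stop, black face downhill and the brass plug just visible uphill at (217,275). The fit gives its centre at track x 22, y 0, top 66.7 mm. Now to sensor B.

Call:
step_arm(targets=[[-0.121,0.3155,0.07,-0.056,0.354,-0.285,0.05],[-0.121,0.3155,0.07,-0.056,0.354,-0.285,0.05],[-0.121,0.3155,0.07,-0.056,0.354,-0.285,0.05],[-0.121,0.3155,0.07,-0.056,0.354,-0.285,0.05],[-0.121,0.3155,0.07,-0.056,0.354,-0.285,0.05]])

```text
clock: 9.8
eef_pos: [0.5917, 0.0534, 0.1896]
ee_rot: [-0.139, 0.99, 0.003, -0.003]
wrist_force: [1.7, -1.3, 0.2]
gripper_width: 0.0501
```

```bash
python3 - <<'E'
from h import *
go([.6315,.1365,.19],axes(np.radians(-164),0,False))
E
```

```text
shift [-0.0612  0.0689 -0.0003] turn [ 0.0068 -0.0061  0.0006] | at [0.5917 0.0534 0.1896] q [-0.05  0.37  0.03  1.23  0.   -0.33] t 9.8 w 0.0501
```

Call:
step_arm(targets=[[-0.061,0.069,0,0.007,-0.006,0,0.05],[-0.061,0.069,0,0.007,-0.006,0,0.05],[-0.061,0.069,0,0.007,-0.006,0,0.05],[-0.061,0.069,0,0.007,-0.006,0,0.05]])

```text
clock: 10.2
eef_pos: [0.6298, 0.1354, 0.1902]
ee_rot: [-0.14, 0.99, -0.0, 0.0]
wrist_force: [0.1, -0.9, -0.3]
gripper_width: 0.0497
```

```bash
python3 - <<'E'
from h import *
st=blue('wB'); go([.6315,.1365,.024],axes(np.radians(-164),0,False))
I=cv2.imread('pics/wB.png'); cv2.imwrite('pics/wBc.png',cv2.resize(I[80:300,180:380],None,fx=2.4,fy=2.4))
E
```

```text
[266 172  19  37 660] top z 0.0674 651 [0.6321 0.1367 0.066 ] [array([632.3, 136.5]), array([29.6, 14.2]), np.float64(16.6)]
shift [-0.0023  0.0017  0.1665] turn [-0.0007  0.0004  0.0007] | at [0.6296 0.1343 0.1905] q [ 0.09  0.46  0.16  1.27 -0.   -0.19] t 10.25 w 0.0498
```

View pics/wBc.png

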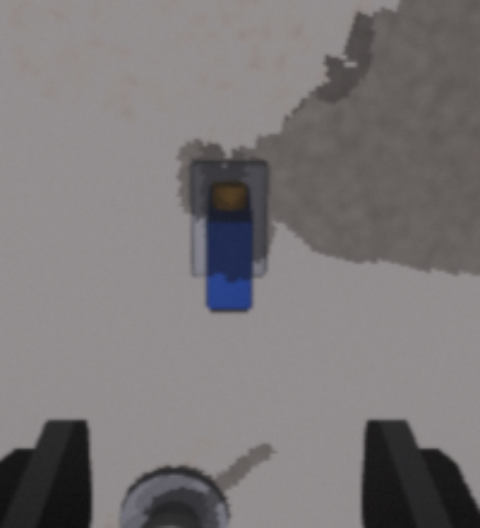

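The crop shows blue sensor B, with the brass plug toward the image top (the robot side) and the pads well clear of it. Grasping.

Call:
step_arm(targets=[[-0.003,0.002,0.04,0,0,0,0.05],[-0.003,0.002,0.08,0,0,0,0.05],[-0.003,0.002,0.12,0,0,0,0.05],[-0.003,0.002,0.15,0,0,0,0.05],[-0.003,0.002,0.1655,0,0,0,0.05]])

```text
clock: 10.75
eef_pos: [0.63, 0.1349, 0.0224]
ee_rot: [-0.138, 0.99, -0.0, -0.002]
wrist_force: [0.2, -1.1, 0.2]
gripper_width: 0.0499
```

Call:
step_arm(targets=[[0,0,0,0,0,0,0.05],[0,0,0,0,0,0,0],[0,0,0,0,0,0,0],[0,0,0,0,0,0,0],[0,0,0,0,0,0,0]], grip_force=40)

```text
clock: 11.25
eef_pos: [0.6341, 0.137, 0.0273]
ee_rot: [-0.139, 0.99, -0.001, 0.002]
wrist_force: [-0.7, -1.9, 6.8]
gripper_width: 0.014
```

Call:
step_arm(targets=[[0,0,0,0,0,0,0],[0,0,-0.03,0,0,0,0],[0,0,-0.08,0,0,0,0],[0,0,-0.13,0,0,0,0],[0,0,-0.16,0,0,0,0]])

```text
clock: 11.75
eef_pos: [0.6337, 0.1376, 0.1899]
ee_rot: [-0.139, 0.99, -0.0, 0.003]
wrist_force: [1.1, 0.8, -1.6]
gripper_width: 0.0142
```

```bash
python3 - <<'E'
from h import *
gt([.16,0,.13],False)
E
```

```text
shift [ 0.0881 -0.3026 -0.0321] turn [ 0.4866  0.0714 -2.8155] | at [0.6337 0.1376 0.1899] q [ 0.09  0.47  0.17  1.27 -0.   -0.19] t 11.75 w 0.0142
track TCP [0.148  0.3152 0.1005] F [ 1.1  0.8 -1.6]
```

The shortest turn (−2.82) would take joint 6 past its range, so I'm turning the long way, in positive steps.

Call:
step_arm(targets=[[0.014,-0.046,-0.004,0,0,0.15,0],[0.028,-0.092,-0.008,0,0,0.3,0],[0.042,-0.138,-0.012,0,0,0.45,0],[0.056,-0.184,-0.016,0,0,0.6,0],[0.068,-0.23,-0.02,0,0,0.74,0]])

```text
clock: 12.25
eef_pos: [0.6301, -0.104, 0.2057]
ee_rot: [0.231, 0.973, 0.0, 0.001]
wrist_force: [0.5, -0.2, -1.6]
gripper_width: 0.0146
```

Call:
step_arm(targets=[[0,0,0,0,0,0.15,0],[0,0,0,0,0,0.3,0],[0,0,0,0,0,0.45,0],[0,0,0,0,0,0.6,0],[0,0,0,0,0,0.74,0]])

```text
clock: 12.75
eef_pos: [0.6304, -0.1025, 0.2052]
ee_rot: [0.567, 0.823, 0.0, 0.0]
wrist_force: [0.1, -0.1, -0.5]
gripper_width: 0.0141
```

```bash
python3 - <<'E'
from h import *
gt([.16,0,.13],False)
E
```

```text
shift [-0.0709 -0.0248 -0.0166] turn [-0.3375  0.2301  1.9206] | at [ 0.6304 -0.1025  0.2052] q [-0.29  0.45  0.18  1.3   0.    0.92] t 12.75 w 0.0141
track TCP [0.1519 0.0751 0.1154] F [ 0.1 -0.1 -0.5]
```

Call:
step_arm(targets=[[-0.071,-0.025,-0.017,-0.337,0.23,1.92,0],[-0.071,-0.025,-0.017,-0.337,0.23,1.92,0],[-0.071,-0.025,-0.017,-0.337,0.23,1.92,0],[-0.071,-0.025,-0.017,-0.337,0.23,1.92,0],[-0.071,-0.025,-0.017,-0.337,0.23,1.92,0]])

```text
clock: 13.25
eef_pos: [0.6327, -0.1782, 0.2221]
ee_rot: [0.823, 0.563, 0.077, 0.0]
wrist_force: [0.2, 0.3, -2.6]
gripper_width: 0.0146
```

```bash
python3 - <<'E'
from h import *
gt([.16,0,.13],False)
E
```

```text
shift [ 0.0005 -0.0006  0.0004] turn [-0.2092  0.1413  1.1861] | at [ 0.6327 -0.1782  0.2221] q [-0.46  0.4   0.14  1.23  0.13  1.49] t 13.25 w 0.0146
track TCP [ 0.1605 -0.0007  0.1302] F [ 0.2  0.3 -2.6]
```

Call:
step_arm(targets=[[0,0,0,-0.209,0.141,1.186,0],[0,0,0,-0.209,0.141,1.186,0],[0,0,0,-0.209,0.141,1.186,0],[0,0,0,-0.209,0.141,1.186,0],[0,0,0,-0.209,0.141,1.186,0]])

```text
clock: 13.75
eef_pos: [0.6325, -0.1776, 0.2222]
ee_rot: [0.964, 0.224, 0.143, 0.0]
wrist_force: [1.2, -0.6, -1.9]
gripper_width: 0.0145
```

```bash
python3 - <<'E'
from h import *
gt([.16,0,.13],False)
E
```

```text
shift [-0.0002 -0.0002  0.0003] turn [-0.08    0.0541  0.4531] | at [ 0.6325 -0.1776  0.2222] q [-0.48  0.28 -0.06  1.01  0.18  2.22] t 13.75 w 0.0145
track TCP [ 1.603e-01 -1.000e-04  1.303e-01] F [ 1.2 -0.6 -1.9]
```

Call:
step_arm(targets=[[0,0,0,-0.08,0.054,0.453,0],[0,0,0,-0.08,0.054,0.453,0],[0,0,0,-0.08,0.054,0.453,0],[0,0,0,-0.08,0.054,0.453,0],[0,0,0,-0.08,0.054,0.453,0]])

```text
clock: 14.25
eef_pos: [0.6325, -0.1773, 0.2223]
ee_rot: [0.985, 0.001, 0.173, 0.001]
wrist_force: [-0.0, -0.3, -1.4]
gripper_width: 0.0142
```

```bash
python3 - <<'E'
from h import *
gt([.162,0,.045],False)
st=robot.observe(); I,d=robot.snapshot('wrist'); cv2.imwrite('pics/wS2.png',I); np.savez('wS2.npz',im=I,d=d,p=st['eef_pos'],q=st['ee_rot'])
im=I.astype(int); b,g,r=im[...,0],im[...,1],im[...,2]; m=(b>1.6*r)&(b>50)&(b>g*1.25); ys,xs=np.where(m)
T=R.from_quat(st['ee_rot']).inv().apply(pix2w('wrist',np.stack([ys,xs],1),d[ys,xs],st)-st['eef_pos']); k=abs(T[:,0])<.03; k&=abs(T[:,2]+.04)<.01
print(k.sum(),np.percentile(T[k],[2,50,98],axis=0).round(4))
m2=(r>1.5*b)&(g>1.15*b)&(r>60); ys,xs=np.where(m2); T=R.from_quat(st['ee_rot']).inv().apply(pix2w('wrist',np.stack([ys,xs],1),d[ys,xs],st)-st['eef_pos']); k=(abs(T[:,0])<.04)&(abs(T[:,1])<.03)&(abs(T[:,2])<.05); print('brass',k.sum(),np.median(T[k],axis=0) if k.any() else '')
E
```

```text
shift [0.0017 0.0003 0.0855] turn [-0.0013  0.0009  0.0096] | at [ 0.6325 -0.1773  0.2223] q [-0.47  0.21 -0.17  0.87  0.15  2.7 ] t 14.25 w 0.0142
track TCP [0.1603 0.0002 0.1305] F [-0.  -0.3 -1.4]
3559 [[-0.0091 -0.0071 -0.0393]
 [ 0.0081 -0.0001 -0.0381]
 [ 0.0195  0.0069 -0.0312]]
brass 797 [ 0.0252598   0.00027058 -0.0227916 ]
```

View pics/wS2.png

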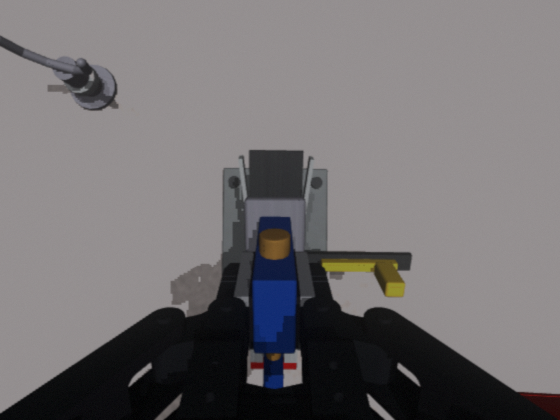

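The picture shows B held with its brass plug (243,274) toward the image top, i.e. uphill, over the rail's open end (150–200, 275). Sensor A can be seen below it at the stop. I'm checking B's offset and pitch in the grip.

```bash
python3 - <<'E'
from h import *
D=np.load('wS2.npz'); im=D['im'].astype(int); d=D['d']; st=dict(eef_pos=D['p'],ee_rot=D['q'])
rows=np.arange(196,360,6); 
T=R.from_quat(st['ee_rot']).inv().apply(pix2w('wrist',np.stack([rows,0*rows+274],1),d[rows,274],st)-st['eef_pos'])
for r,t,c in zip(rows,T,im[rows,274]): print(r,(t*1e3).round(1),c)
E
```

```text
196 [-6.600e+00 -1.000e-01  1.311e+02] [52 50 50]
202 [25.9 -0.1 21.9] [119 110 110]
208 [23.4 -0.1 20.2] [120 111 111]
214 [20.3 -0.1 20.3] [118 107 108]
220 [19.2 -0.1 15.4] [62 31 21]
226 [19.2 -0.1  8. ] [60 29 20]
232 [ 27.3  -0.1 -17.1] [29 49 65]
238 [ 26.8  -0.1 -21.3] [27 51 69]
244 [ 25.6  -0.1 -24. ] [ 43  87 120]
250 [ 23.6  -0.1 -24.7] [ 43  86 120]
256 [ 20.9  -0.1 -24.2] [ 44  88 122]
262 [ 19.3  -0.1 -25.7] [61 26 16]
268 [ 19.2  -0.1 -30. ] [62 26 15]
274 [ 19.   -0.1 -33.7] [62 28 16]
280 [ 18.2  -0.1 -36.3] [91 37 16]
286 [ 17.3  -0.1 -38.6] [115  46  21]
292 [ 14.7  -0.1 -38.1] [115  45  21]
298 [ 12.7  -0.1 -38.6] [115  45  18]
304 [ 10.6  -0.1 -38.8] [114  44  18]
310 [  7.4  -0.1 -37.8] [116  45  18]
316 [  5.4  -0.1 -38.2] [116  45  18]
322 [  2.8  -0.1 -38. ] [113  43  16]
328 [  0.9  -0.1 -38.8] [115  45  18]
334 [ -2.1  -0.1 -38.2] [113  43  16]
340 [ -4.4  -0.1 -38.5] [115  44  18]
346 [ -7.6  -0.1 -37.8] [66 26 10]
352 [ -9.6  -0.1 -38.5] [58 28 20]
358 [-119.8   -0.    79.4] [ 36  75 104]
```

Call:
step_arm(targets=[[-0.002,0,0.02,-0.001,0.001,0.01,0],[-0.002,0,0.045,-0.001,0.001,0.01,0],[-0.002,0,0.07,-0.001,0.001,0.01,0],[-0.002,0,0.085,-0.001,0.001,0.01,0],[-0.002,0,0.085,-0.001,0.001,0.01,0]])

```text
clock: 14.8
eef_pos: [0.659, -0.1774, 0.1386]
ee_rot: [0.985, -0.005, 0.172, -0.0]
wrist_force: [-0.7, -0.1, -1.9]
gripper_width: 0.0144
```

```bash
python3 - <<'E'
from h import *
gt([.158,0,.029],False)
E
```

```text
shift [0.0015 0.0004 0.0137] turn [-0.0018  0.004  -0.0032] | at [ 0.659  -0.1774  0.1386] q [-0.44  0.31 -0.25  0.69  0.15  2.73] t 14.8 w 0.0144
track TCP [0.1566 0.0004 0.0427] F [-0.7 -0.1 -1.9]
```

Call:
step_arm(targets=[[0.001,0,0.007,0,0.002,0,0],[0.001,0,0.012,0,0.002,0,0],[0.001,0,0.0135,0,0.002,0,0],[0.001,0,0.0135,0,0.002,0,0]])

```text
clock: 15.2
eef_pos: [0.6658, -0.1781, 0.1298]
ee_rot: [0.985, -0.006, 0.175, 0.001]
wrist_force: [0.3, 0.1, -2.1]
gripper_width: 0.0146
```

```bash
python3 - <<'E'
from h import *
gt([.1,0,.029],False)
E
```

```text
shift [-0.0599 -0.0001  0.0029] turn [ 0.0006 -0.0032 -0.0035] | at [ 0.6658 -0.1781  0.1298] q [-0.44  0.33 -0.26  0.67  0.14  2.74] t 15.2 w 0.0146
track TCP [ 0.1599 -0.0003  0.0321] F [ 0.3  0.1 -2.1]
```

Call:
step_arm(targets=[[0,0,0.0028,0,0,0,0],[-0.014,0,0.0028,0,0,0,0],[-0.028,0,0.0028,0,0,0,0],[-0.042,0,0.0028,0,0,0,0],[-0.05,0,0.0028,0,0,0,0]])

```text
clock: 15.7
eef_pos: [0.6186, -0.1773, 0.1092]
ee_rot: [0.985, -0.006, 0.175, 0.0]
wrist_force: [-0.0, 0.3, -2.0]
gripper_width: 0.0145
```

```bash
python3 - <<'E'
from h import *
gt([.0648,0,.0285],False)
E
```

```text
shift [-0.0437  0.0003  0.0003] turn [ 0.0002 -0.002  -0.004 ] | at [ 0.6186 -0.1773  0.1092] q [-0.48  0.27 -0.39  0.59  0.16  2.7 ] t 15.7 w 0.0145
track TCP [0.1085 0.0002 0.0289] F [-0.   0.3 -2. ]
```

Call:
step_arm(targets=[[-0.01,0,0.0003,0,0,0,0],[-0.02,0,0.0003,0,0,0,0],[-0.03,0,0.0003,0,0,0,0],[-0.036,0,0.0003,0,0,0,0],[-0.039,0,0.0003,0,0,0,0]])

```text
clock: 16.2
eef_pos: [0.5824, -0.1769, 0.0955]
ee_rot: [0.985, -0.006, 0.175, 0.0]
wrist_force: [0.6, 0.2, -1.0]
gripper_width: 0.0147
```

```bash
python3 - <<'E'
from h import *
gt([.0648,0,.0285],False)
E
```

```text
shift [-0.005   0.0002 -0.0001] turn [ 0.0002 -0.0023 -0.0041] | at [ 0.5824 -0.1769  0.0955] q [-0.51  0.23 -0.49  0.54  0.17  2.67] t 16.2 w 0.0147
track TCP [0.0698 0.0002 0.0284] F [ 0.6  0.2 -1. ]
```

Call:
step_arm(targets=[[-0.002,0,0,0,0,0,0],[-0.004,0,0,0,0,0,0],[-0.006,0,0,0,0,0,0],[-0.0075,0,0,0,0,0,0],[-0.0075,0,0,0,0,0,0]])

```text
clock: 16.7
eef_pos: [0.5775, -0.1773, 0.0942]
ee_rot: [0.984, -0.006, 0.176, 0.001]
wrist_force: [2.8, 0.4, -0.3]
gripper_width: 0.0144
```

```bash
python3 - <<'E'
from h import *
gt([.0648,0,.0285],False)
E
```

```text
shift [-0.     -0.0001  0.0004] turn [ 0.0007 -0.0057 -0.0031] | at [ 0.5775 -0.1773  0.0942] q [-0.52  0.22 -0.51  0.53  0.17  2.66] t 16.7 w 0.0144
track TCP [ 0.0648 -0.0001  0.0289] F [ 2.8  0.4 -0.3]
```

Call:
step_arm(targets=[[-0.0015,0,0,0,0,0,0],[-0.0015,0,0,0,0,0,0],[0,0,0,0,0,0,0.035],[0,0,0,0,0,0,0.035],[0,0,0,0,0,0,0.035]])

```text
clock: 17.2
eef_pos: [0.5755, -0.1768, 0.0928]
ee_rot: [0.985, -0.006, 0.174, 0.0]
wrist_force: [-0.0, -0.1, -1.0]
gripper_width: 0.035
```

Call:
step_arm(targets=[[0,0,-0.01,0,0,0,0.035],[0,0,-0.04,0,0,0,0.035],[0,0,-0.08,0,0,0,0.035],[0,0,-0.12,0,0,0,0.035],[0,0,-0.14,0,0,0,0.035]])

```text
clock: 17.7
eef_pos: [0.5279, -0.1771, 0.229]
ee_rot: [0.984, -0.006, 0.177, 0.002]
wrist_force: [0.7, -1.8, 0.6]
gripper_width: 0.035
```

```bash
python3 - <<'E'
from h import *
gt([.065,0,.17],False)
st=robot.observe(); I,d=robot.snapshot('wrist'); cv2.imwrite('pics/wH2.png',I); np.savez('wH2.npz',im=I,d=d,p=st['eef_pos'],q=st['ee_rot'])
im=I.astype(int); b,g,r=im[...,0],im[...,1],im[...,2]; m=((b>1.6*r)&(b>50)&(b>g*1.25)).astype(np.uint8)
n,l,s,c=cv2.connectedComponentsWithStats(m)
for i in range(1,n):
    if s[i,4]>100:
        ys,xs=np.where(l==i); W=wt(pix2w('wrist',np.stack([ys,xs],1),d[ys,xs],st)); k=(W[:,2]>.062)&(W[:,2]<.07); print(s[i],k.sum(),W[k].mean(0).round(4),np.percentile(W[k],[1,99],axis=0).round(4))
y=(im[...,2]>1.6*im[...,0])&(im[...,1]>1.4*im[...,0])&(im[...,2]>90)&(im[...,1]>.75*im[...,2]); ys,xs=np.where(y); q=wt(pix2w('wrist',np.stack([ys,xs],1),d[ys,xs],st)); print('yellow',len(q),np.percentile(q,[2,98],axis=0).round(4)); k=(q[:,2]>.05)&(q[:,2]<.057); print('knobtop',k.sum(),q[k].mean(0),np.percentile(q[k],[2,98],axis=0).round(4))
E
```

```text
shift [ 0.0007 -0.0004  0.0025] turn [ 0.0029 -0.0066 -0.0031] | at [ 0.5279 -0.1771  0.229 ] q [-0.57  0.02 -0.38  0.87  0.18  2.61] t 17.7 w 0.035
track TCP [ 0.0643 -0.0004  0.1725] F [ 0.7 -1.8  0.6]
[263 165  21  47 906] 809 [0.0705 0.0001 0.0658] [[ 0.0557 -0.0072  0.0629]
 [ 0.0844  0.0073  0.0674]]
[264 221  20  46 817] 681 [ 0.0251 -0.      0.0658] [[ 0.0094 -0.0073  0.063 ]
 [ 0.0387  0.0071  0.0673]]
yellow 876 [[ 8.710e-02 -9.070e-02  1.900e-02]
 [ 1.083e-01 -1.000e-04  5.450e-02]]
knobtop 306 [ 0.10047176 -0.07904991  0.05305559] [[ 0.0438 -0.0913  0.0505]
 [ 0.1083  0.0018  0.0546]]
```

View pics/wH2.png

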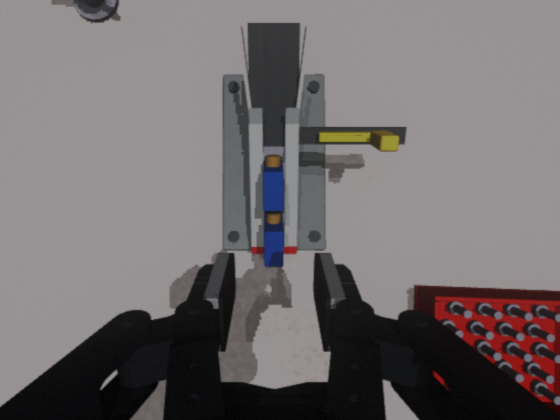

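Both sensors are home: B at about track x 70, A at 24, both y 0, tops at 66 mm and brass plugs (160,274) and (217,274) uphill. The gate knob is at (141,385), track y about −84. Now the fingers shut and go to the knob's outer side.

Call:
step_arm(targets=[[0.038,0.045,0,0,-0.006,0,0],[0.038,0.09,0,0,-0.006,0,0],[0.038,0.126,0,0,-0.006,0,0],[0.038,0.126,0,0,-0.006,0,0],[0.038,0.126,0,0,-0.006,0,0]])

```text
clock: 18.25
eef_pos: [0.5614, -0.3035, 0.2368]
ee_rot: [0.985, -0.007, 0.171, -0.0]
wrist_force: [0.3, -0.2, 0.2]
gripper_width: 0.0
```

```bash
python3 - <<'E'
from h import *
gt([.102,-.126,.032],False)
E
```

```text
shift [ 0.0033 -0.0005  0.136 ] turn [-0.0004  0.0046 -0.0059] | at [ 0.5614 -0.3035  0.2368] q [-0.73  0.2  -0.14  0.96  0.22  2.46] t 18.25 w 0.0
track TCP [ 0.0994 -0.1265  0.168 ] F [ 0.3 -0.2  0.2]
```

Call:
step_arm(targets=[[0.003,0,0.04,0,0.003,0,0],[0.003,0,0.08,0,0.003,0,0],[0.003,0,0.115,0,0.003,0,0],[0.003,0,0.135,0,0.003,0,0],[0.003,0,0.135,0,0.003,0,0]])

```text
clock: 18.75
eef_pos: [0.6088, -0.2998, 0.1075]
ee_rot: [0.985, -0.005, 0.171, -0.002]
wrist_force: [-0.1, -0.1, 0.5]
gripper_width: -0.0003
```

Call:
step_arm(targets=[[0,-0.01,0,0,0,0,0],[0,-0.02,0,0,0,0,0],[0,-0.03,0,0,0,0,0],[0,-0.04,0,0,0,0,0],[0,-0.05,0,0,0,0,0]])

```text
clock: 19.25
eef_pos: [0.6118, -0.253, 0.1132]
ee_rot: [0.985, -0.006, 0.175, 0.001]
wrist_force: [-0.3, -1.3, 1.9]
gripper_width: -0.0002
```

```bash
python3 - <<'E'
from h import *
gt([.102,-.055,.032],False)
st=robot.observe(); I,d=robot.snapshot('wrist'); np.savez('wG.npz',im=I,d=d,p=st['eef_pos'],q=st['ee_rot'])
im=I.astype(int); y=(im[...,2]>1.6*im[...,0])&(im[...,1]>1.4*im[...,0])&(im[...,2]>90)&(im[...,1]>.75*im[...,2]); ys,xs=np.where(y); q=wt(pix2w('wrist',np.stack([ys,xs],1),d[ys,xs],st)); k=(q[:,2]>.05)&(q[:,2]<.057)&(q[:,0]>.09); print('knobtop',k.sum(),np.percentile(q[k],[2,98],axis=0).round(4) if k.any() else '',np.percentile(q,[2,98],axis=0).round(4))
E
```

```text
shift [-0.0022 -0.0206  0.0028] turn [ 0.0019 -0.0018 -0.0033] | at [ 0.6118 -0.253   0.1132] q [-0.6   0.31 -0.32  0.64  0.19  2.58] t 19.25 w -0.0002
track TCP [ 0.1041 -0.0756  0.0348] F [-0.3 -1.3  1.9]
knobtop 722 [[ 0.0987 -0.0604  0.0502]
 [ 0.1087 -0.0486  0.0544]] [[ 0.0988 -0.0647  0.0152]
 [ 0.1088 -0.0085  0.054 ]]
```

Call:
step_arm(targets=[[0,-0.006,0,0,0,0,0],[0,-0.012,0,0,0,0,0],[0,-0.018,0,0,0,0,0],[0,-0.022,0,0,0,0,0],[0,-0.0235,0,0,0,0,0]])

```text
clock: 19.8
eef_pos: [0.6117, -0.2323, 0.112]
ee_rot: [0.985, -0.007, 0.173, 0.003]
wrist_force: [-1.9, -11.2, -0.7]
gripper_width: 0.0002
```

```bash
python3 - <<'E'
from h import *
gt([.102,-.055,.032],False)
E
```

```text
shift [-0.0014  0.0001  0.0018] turn [ 0.0062  0.0005 -0.0044] | at [ 0.6117 -0.2323  0.112 ] q [-0.57  0.29 -0.35  0.63  0.18  2.61] t 19.8 w 0.0002
track TCP [ 0.1034 -0.0549  0.0338] F [ -1.9 -11.2  -0.7]
```

The gate is at its end stop (11 N, finger at track y −55). I'm backing off, rising and checking.

Call:
step_arm(targets=[[0,0.006,0,0,0,0,0],[0,0.025,0,0,0,0,0],[0,0.035,0,0,0,0,0],[0,0.035,-0.04,0,0,0,0],[0,0.035,-0.08,0,0,0,0]])

```text
clock: 20.3
eef_pos: [0.5824, -0.265, 0.1853]
ee_rot: [0.985, -0.006, 0.172, -0.001]
wrist_force: [-0.1, -0.5, 0.9]
gripper_width: 0.0003
```

Call:
step_arm(targets=[[0,0,-0.03,0,0,0,0],[-0.02,-0.04,-0.06,0,0,0,0],[-0.05,-0.08,-0.08,0,0,0,0],[-0.05,-0.08,-0.08,0,0,0,0],[-0.05,-0.08,-0.08,0,0,0,0]])

```text
clock: 20.8
eef_pos: [0.5099, -0.1835, 0.2458]
ee_rot: [0.985, -0.006, 0.174, 0.001]
wrist_force: [0.6, -0.6, 0.1]
gripper_width: -0.0
```

```bash
python3 - <<'E'
from h import *
st=robot.observe(); print(st['eef_pos'],st['clock'],st['wrist_force'],abs(st['qvel']).max()); I,d=robot.snapshot('wrist'); cv2.imwrite('pics/wE.png',I)
im=I.astype(int); b,g,r=im[...,0],im[...,1],im[...,2]; m=((b>1.6*r)&(b>50)&(b>g*1.25)).astype(np.uint8)
n,l,s,c=cv2.connectedComponentsWithStats(m)
for i in range(1,n):
    if s[i,4]>100:
        ys,xs=np.where(l==i); W=wt(pix2w('wrist',np.stack([ys,xs],1),d[ys,xs],st)); k=(W[:,2]>.062)&(W[:,2]<.07); print(s[i],k.sum(),W[k].mean(0).round(4),np.percentile(W[k],[1,99],axis=0).round(4))
y=(r>1.6*b)&(g>1.4*b)&(r>90)&(g>.75*r); ys,xs=np.where(y); q=wt(pix2w('wrist',np.stack([ys,xs],1),d[ys,xs],st)); q=q[q[:,0]>.094]; k=(q[:,2]>.05)&(q[:,2]<.057); print('knobtop',k.sum(),np.percentile(q[k],[2,98],axis=0).round(4),'bar',np.percentile(q[q[:,2]<.025],[2,98],axis=0).round(4))
E
```

```text
[ 0.50994005 -0.18349431  0.24582701] 20.8 [ 0.6264553  -0.55414909  0.10030307] 0.05218972512732943
[255 140  20  48 796] 723 [ 0.07   -0.      0.0658] [[ 0.055  -0.007   0.0631]
 [ 0.0845  0.0071  0.0676]]
[257 197  18  44 715] 617 [ 0.0247 -0.      0.0658] [[ 0.0096 -0.0069  0.0632]
 [ 0.0386  0.007   0.0674]]
knobtop 259 [[ 0.0976 -0.0412  0.0513]
 [ 0.1083 -0.0281  0.0547]] bar [[ 0.0987 -0.045   0.0198]
 [ 0.1063  0.012   0.023 ]]
```

View pics/wE.png

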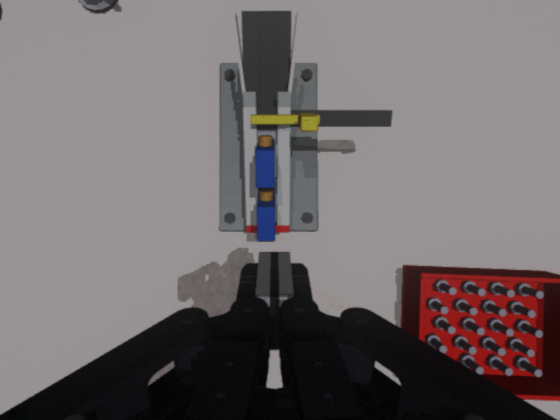

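The final picture shows both sensors in the rail, plugs uphill at (141,265) and (195,265). The yellow bar lies fully across the slot at (120,275), and the arm is clear. Handing in.

```bash
python3 -c "
from plant import robot
print(robot.finish_job())"
```

```text
the job is handed in; nothing more can be done
None
```

Both blue sensors are loaded in the rail with their plugs uphill, the yellow gate is across behind them, and the job is handed in at about 21 s of the 72 s allowed.

- **Sensors:** In the last check they stood at about track x 24 and 70 mm, on mid-width, with tops at about 66 mm. An earlier view put the first one at x 22 mm, so the two views differ by about 2 mm. Both readings are inside the tolerance.
- **Gate:** Its value was about 55 mm. It was pushed until it met its end stop at 11 N.
- **Clearances:** The arm was clear of everything at the end. The arm never worked near the clamps, screwdriver or bin, but I did not measure their positions again at the end.
- **Failed checks:** None of the checks I made failed. The hand-in gives no verdict.

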